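# Pull the tall battery pack out of its snap-in holder

## Task

Pull the taller of the two battery packs out of the holder that its spring catches hold it in, straight out along the rails. Leave it standing upright on the worktop right in front of that holder's mouth, clear of it by a gap of about 30 mm. Leave the slim pack in its own holder and do not disturb the other things.

Things in the scene. Friction and masses are not known exactly. Their poses are not given: they have to be found in the camera images.
- pack_tall: the taller of two battery packs, stands on the worktop: grey body 100 mm long (x), 54 wide (y), top at z = 54 mm; slick black shoe under it 64 wide, 10 high; 0.45 kg. Origin at the centre of its underside, x to its back end, z up. Black grip rib across the top, free all round: x = 0 to 12 mm, 40 wide (y), 16 mm above the body
- pack_tall_rib (a point): centre of the top of the tall pack's rib, 70 mm above the worktop, at x = 6 mm of the pack, axes as the pack; hook the rib from behind or pinch it across its 12 mm
- pack_slim: the lower, slim one of two battery packs, stands on the worktop: grey body 100 mm long (x), 54 wide (y), top at z = 26 mm; slick black shoe under it 64 wide, 10 high; 0.28 kg. Origin at the centre of its underside, x to its back end, z up. Black grip rib across the top, free all round: x = 0 to 12 mm, 40 wide (y), 16 mm above the body
- holder_a: holder of the tall pack: aluminium U-frame screwed to the worktop, twin of the other, 118 mm wide over its feet; may be the left or right one. Origin on the worktop, where the origin of a pack fully in lies; x to its back, so the pack comes out along -x, roughly to the robot. Back stop 22 mm high at x = 52 to 57. Side rails 16 mm high, 78 mm apart outside, lips over the pack's flanges
- holder_a_mouth (a point): middle of the open mouth of the tall pack's holder, on the worktop between the front ends of the rails, 25 mm in front of the holder's origin; the rails run 75 mm back from here. In each rail, 45 mm behind the mouth, a spring roller sits in a notch of the pack; some 10 to 15 N of pull frees it within the first 10 mm
- holder_b: holder of the slim pack: aluminium U-frame screwed to the worktop, twin of the other, 118 mm wide over its feet; may be the left or right one. Origin on the worktop, where the origin of a pack fully in lies; x to its back, so the pack comes out along -x, roughly to the robot. Back stop 22 mm high at x = 52 to 57. Side rails 16 mm high, 78 mm apart outside, lips over the pack's flanges
- bush_brass: brass reducing bush, 35 mm wide, 30 high, standing; bystander; origin at the centre of its underside
- hex_nipple: galvanised hexagon nipple, 45 mm wide, 46 high, standing; bystander; origin at the centre of its underside
- adjustable_spanner: steel adjustable spanner, 209 mm long, 47 wide, 11 thick, lying at the back; bystander; origin at the centre of its underside, y along its length
- tape_measure: yellow and black tape measure, 34 x 85 x 66 mm; bystander; origin at the centre of its underside
- union_brass: brass union half, 46 x 40 x 40 mm, at the left; bystander; origin at the centre of its underside
- pliers: red-grip pliers, 63 x 196 x 13 mm, lying; bystander; origin at the centre of its underside
Not all that is in view belongs to the job. What is shaped like the pack_tall but yellow is not meant.

How it is judged:
On the way:
1. the tall pack is drawn past its catches, 20 to 70 mm out, still level between the rails (x of pack_tall in the frame of holder_a between -0.07 and -0.02 m and angle between pack_tall's own z axis and vertical below 0.15 rad), for 0.05 s.
At the end, for the whole second after the job is handed in: The tall pack stands upright (within 0.1 rad), at rest on the worktop, its rear end 3 to 90 mm in front of the mouth of its holder's rails and its origin within 45 mm of the holder's centre line; the slim pack is still in its holder (origins within 8 mm) (x of pack_tall in the frame of holder_a between -0.165 and -0.078 m and y of pack_tall in the frame of holder_a between -0.045 and 0.045 m and height (world z) of pack_tall below 0.006 m and angle between pack_tall's own z axis and vertical below 0.1 rad and linear speed of pack_tall below 0.02 m/s and horizontal distance between pack_slim and holder_b below 0.008 m); the robot touches nothing.
It fails at once if the slim pack is drawn more than 8 mm from its place (distance of pack_slim from where it was at the start of the episode above 0.008 m).
It fails at once if one of the bush, nipple, union, spanner, tape measure or pliers is moved by more than 20 mm (distance of any of bush_brass, hex_nipple, adjustable_spanner, tape_measure, union_brass, pliers from where it was at the start of the episode above 0.02 m).
It fails at once if the tall pack is tipped by more than 0.5 rad (angle between pack_tall's own z axis and vertical above 0.5 rad).
It also fails if it takes over 35 s, if anything falls off the work surface, if the arm or the gripper's body presses on something with over 40 N, if the wrist force passes 120 N, or if a joint passes its speed limit or range.

## Robot

A 7-joint arm with a two-finger parallel gripper is mounted at the origin on a cart in front of the work surface, level with it; the furniture and walls round the work are solid. World frame = base frame: x ahead of the robot, y to its left, z up, the work surface at z = 0. Lengths are in m, angles in rad, forces in N, time in s.
With the tool pointing down it reaches from about 0.425 to 0.925 m from the base axis. Payload 6.8 kg.
Tool frame: the origin (TCP) lies midway between the tips of the shut fingers; the grasp point (between the pads) lies 19 mm behind it (bot.hold_point_z is the distance from the TCP to the grasp point, in m); z points along the fingers, y is the line along which they close (so a half turn about z gives the same grasp; the last joint's range is limited). The gripper opens to 85 mm and grips with 20 to 120 N. Pads are 22 mm wide; open, the fingers measure 114 mm over their backs; the gripper's body (76 mm by 85 mm) begins 54 mm behind the grasp point. The pads swing forward as they close: fully open they stand 13 mm farther back than shut.
Start: joints at [-1.317, 0.477, 0.022, 1.555, -0.011, 1.109, -0.083], TCP at [0.239, 0.631, 0.231] pointing down, gripper open.
Joint ranges: [-2.96, 2.96], [-0.34, 2.1], [-1.41, 1.46], [0.24, 2.44], [-1.37, 4.51], [0.17, 1.92], [-2.96, 2.96]. Speed limits (rad/s): [2.39, 2.39, 3.14, 3.14, 3.14, 3.14, 3.14].

## Interface

Orientations are given as a unit quaternion [w, x, y, z].
In Python, from station import bot gives the robot as it stands. The module is installed in compiled form; this text tells all that it offers.
- The arm moves only by the tool step_arm, never from a script. Its argument "increments" is a list that holds one entry, the list of rows, each a list of 7 numbers: the opening, from -1 (shut) to 1 (fully open), then the shift along the tool's x, y, z in mm, then the turn, a rotation vector about the tool's x, y, z in degrees. In form: [[[grip, x, y, z, ax, ay, az], ...]]. A call has 1 to 10 rows; each row is the pose to reach, as a shift and turn from the pose commanded when the call began, along the tool's axes at that moment; what a row does not reach only later rows make up. A row lasts 1/12 s, in which the tool goes at most 41.7 mm and 7.16 degrees, less where a joint would pass 70% of its speed; a pose out of reach is approached as far as the arm can. A call with a gripper value outside its range is refused whole. The fingers move at their own pace and stop on an object; "force" is the grip in N (left out, the last holds). Time passes only in rows, so rows that repeat a pose let the fingers close. It gives the time, the measured TCP pose, the force, the opening and the grip force at its end, in the units of the state.
- bot.get_obs(): the state, without advancing time (a new reading comes with each control period).
- bot.read_camera(name): name is "scene" or "top" or "wrist"; returns a dict with "image" (384x512x3 uint8, red, green, blue), "camera_matrix" (3x3 intrinsics, pixels), "R" (3x3) and "t" (3): a world point X has camera coordinates R X + t. Camera axes: x right, y down, z forward; pixel columns grow to the right and rows downward; lengths in m; the calibration is good to about 2 mm. A picture is of the moment at which its call begins. There is no depth.
- bot.hand_in(): hands the job in; it is judged then, once.
The state is a dict: "t": time; "q": joint angles; "joint_vel": joint speeds; "joint_torque": joint torques, N m; "eef_pos": TCP position; "tool_rot": TCP orientation; "contact_force": force on the tool from outside, world axes, zero at the start; "torque": the same for the moment, N m; "gripper_width": opening from 0.0 (shut) to 1.0 (fully open); "grasp_force": force on a finger pad.
Only numpy, scipy, OpenCV 4.12 (cv2) and the standard library are available. Lean on these libraries where they do the work, as an engineer would, in place of code of your own. Each camera call takes 0.05 s, during which the arm holds its last target. There are 200 camera calls.

## Working session

There is one attempt and no reset: what is moved stays moved. The work goes in short steps, Python scripts to look and compute and a tool call to move; the robot and the scene stay as the last step left them, time stands still between calls to the robot, and variables do not carry over. Pictures are saved under pics/ and viewed, at most 10 in all, crops included, and the job is handed in when it is done.

Besides the shell and the picture viewer there is one more tool, called after "Request:" as name(argument=value, ...) on one line, values as JSON. step_arm: Moves the arm, as the interface text tells. Its arguments: {"type":"object","properties":{"increments":{"type":"array"},"force":{"type":"number"}},"required":["increments"]}

```bash
mkdir -p pics
cat > h.py <<'E'
import numpy as np, cv2, pickle
from station import bot
def snap(n,f):
    c=bot.read_camera(n); pickle.dump(c,open(f'pics/{f}.pkl','wb')); cv2.imwrite(f'pics/{f}.png',c['image'][:,:,::-1]); return c
def load(f): return pickle.load(open(f'pics/{f}.pkl','rb'))
def ray(c,u,v,z):
    d=c['R'].T@np.linalg.solve(c['camera_matrix'],[u,v,1.]); o=-c['R'].T@c['t']
    return o+d*(z-o[2])/d[2]
def proj(c,X):
    p=c['camera_matrix']@(c['R']@np.array(X)+c['t']); return p[:2]/p[2]
E
python3 - <<'E'
from h import *
a=snap('scene','s0')['image'];b=snap('top','t0')['image']
cv2.imwrite('pics/t0b.png',cv2.resize(b[:,:,::-1],(800,600),interpolation=cv2.INTER_CUBIC))
cv2.imwrite('pics/s0b.png',cv2.resize(a[:,:,::-1],(800,600),interpolation=cv2.INTER_CUBIC))
o=bot.get_obs();print(o['eef_pos'],o['tool_rot'],bot.hold_point_z)
E
```

```text
[0.23872787 0.63080981 0.23040346] [-8.10328237e-05  1.79866117e-01  9.83690747e-01 -8.28986351e-04] 0.0187
```

View pics/t0b.png

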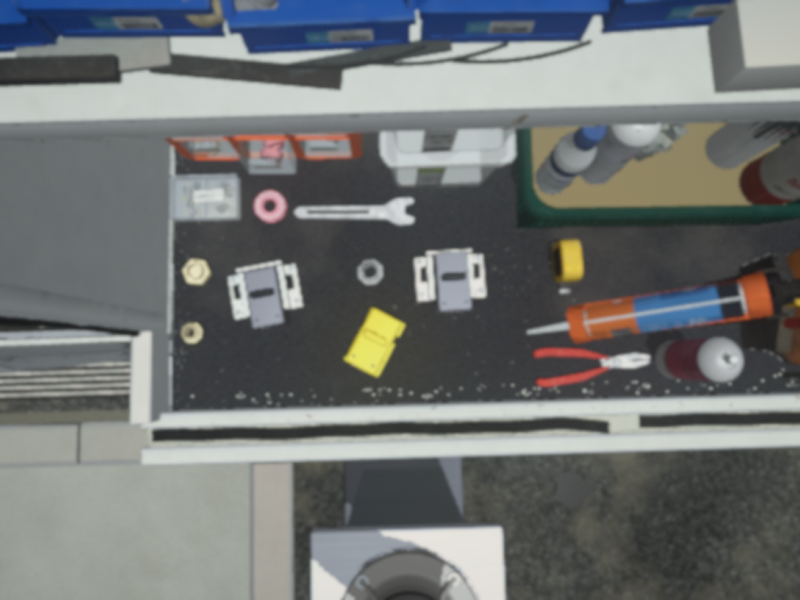

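View pics/s0b.png

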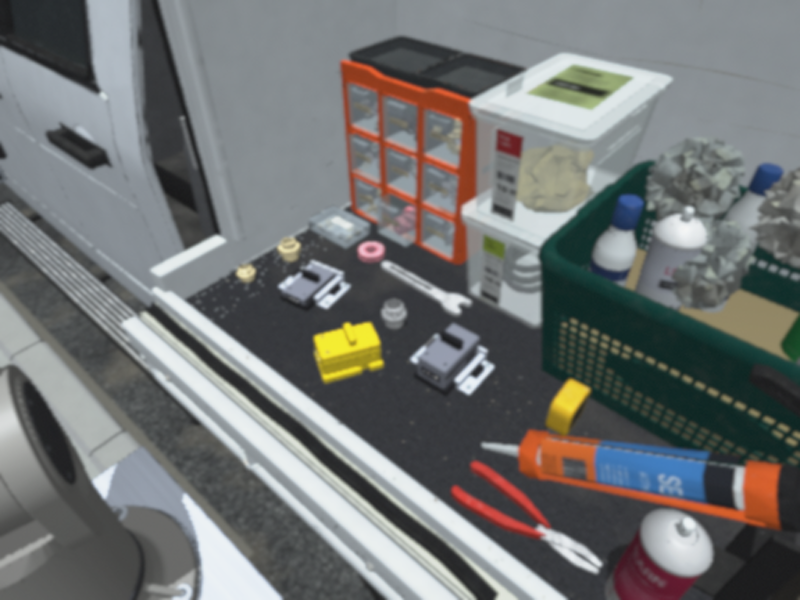

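The top view shows the candidates at 800x600 scale: grey pack on the left at (263,295), grey pack on the right at (453,280), and the yellow look-alike at (375,342). In the scene view the right grey pack at (450,355) stands clearly taller than the left one at (313,285), so the right one is my target. Next I'll measure it and check it in a close crop.

Run:
```python
from h import *
t=load('t0');s=load('s0')
crop=t['image'][150:210,250:325,::-1]; sc=s['image'][195:260,255:325,::-1]
cv2.imwrite('pics/c1.png',np.hstack([cv2.resize(crop,(400,320),interpolation=cv2.INTER_CUBIC),cv2.resize(sc,(345,320),interpolation=cv2.INTER_CUBIC)]))
k=1/1.5625
print('base',proj(t,[0,0,0]),'tcp',proj(t,[.239,.631,.23]))
for n,u,v,z in [('rib',453,276,.07),('slimrib',262,293,.042),('bush?',192,333,.03),('hex',370,271,.046),('yel',375,342,.03),('tape',568,260,.06)]: print(n,ray(t,u*k,v*k,z).round(3))
# dark rib inside pack
for n,(r0,r1,c0,c1),z in [('tall',(158,200,278,302),.07),('slim',(168,210,155,182),.042)]:
    g=cv2.cvtColor(t['image'],cv2.COLOR_RGB2GRAY)
    hsv=cv2.cvtColor(t['image'],cv2.COLOR_RGB2HSV)
    m=np.zeros_like(g); m[r0:r1,c0:c1]=((g>85)&(g<170))[r0:r1,c0:c1]*255
    cs,_=cv2.findContours(m,cv2.RETR_EXTERNAL,cv2.CHAIN_APPROX_NONE); c=max(cs,key=cv2.contourArea)
    f=np.zeros_like(m); cv2.drawContours(f,[c],-1,1,-1); d=((f==1)&(g<50)).astype(np.uint8)
    nn,l,st,ce=cv2.connectedComponentsWithStats(d); i=1+np.argmax(st[1:,4])
    r=cv2.minAreaRect(np.argwhere(l==i)[:,::-1].astype(np.float32))
    B=np.array([ray(t,*p,z)[:2] for p in cv2.boxPoints(r)])
    R2=cv2.minAreaRect(c); B2=np.array([ray(t,*p,z-.016)[:2] for p in cv2.boxPoints(R2)])
    print(n,'rib px',ce[i],st[i],ray(t,*ce[i],z).round(4));print(B.round(4).tolist());print('body',B2.round(4).tolist(),B2.mean(0).round(4),[np.degrees(np.arctan2(*(B2[(j+1)%4]-B2[j])[::-1])).round(1) for j in range(4)],[np.linalg.norm(B2[(j+1)%4]-B2[j]).round(3) for j in range(2)])
    print(r,R2)
```

```text
base [261.38733287 399.85882038] tcp [-52.10133277 334.69568321]
rib [ 0.564 -0.088  0.07 ]
slimrib [0.548 0.229 0.042]
bush? [0.485 0.349 0.03 ]
hex [0.579 0.048 0.046]
yel [0.462 0.043 0.03 ]
tape [ 0.587 -0.279  0.06 ]Traceback (most recent call last):
  File "<stdin>", line 15, in <module>
    return _wrapfunc(a, 'argmax', axis=axis, out=out, **kwds)
    return bound(*args, **kwds)
ValueError: attempt to get argmax of an empty sequence
```

View pics/c1.png

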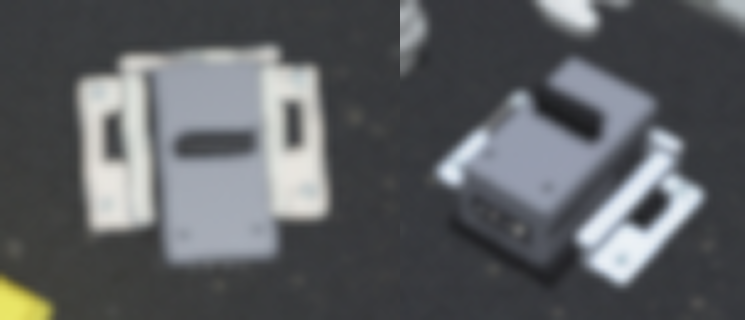

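The crop confirms it: a tall grey body with a black rib, at crop (215,142), which is about (290.3,176.7) in the full image. The pack is fully seated in the aluminium frame.

Run:
```python
from h import *
t=load('t0');s=load('s0');q=lambda x,y:(250+x/5.333,150+y/5.333)
print('ribends',ray(t,*q(175,146),.07),ray(t,*q(255,141),.07))
a,b,c,d=[ray(t,*q(*p),.054)[:2] for p in [(165,263),(278,256),(264,64),(156,66)]]
print(a,b,c,d, 'len',np.linalg.norm((a+b-c-d)/2),'w',np.linalg.norm(a-b)); ax=(c+d-a-b)/2; print('yaw',np.degrees(np.arctan2(ax[1],ax[0])),'front edge yaw',np.degrees(np.arctan2(*(a-b)[::-1]))-90,'c',(a+b+c+d)/4)
g=cv2.cvtColor(t['image'],cv2.COLOR_RGB2GRAY)[168:186,276:304]; print(g)
# frame outer corners at z~0.002
for p in [(79,78),(90,230),(317,66),(327,216)]: print(ray(t,*q(*p),.003)[:2].round(4))
C=np.append((a+b+c+d)/4,.054);print('scene pix of rib',proj(s,ray(t,290.3,176.7,.07)), 'yel',proj(s,[.462,.043,.0]))
o=-t['R'].T@t['t'];print('cam',o)
```

```text
ribends [ 0.56249383 -0.07001343  0.07      ] [ 0.56383175 -0.10818458  0.07      ]
[ 0.50804239 -0.0644118 ] [ 0.5099021  -0.11887679] [ 0.60366941 -0.11599956] [ 0.60415223 -0.06346558] len 0.09495781662647544 w 0.054496733297981124
yaw 1.1535788273913252 front edge yaw 1.9556085212131933 c [ 0.55644153 -0.09068843]
[[195 142 105 128 151 160 162 162 162 163 163 163 164 163 164 164 164 164
  164 164 164 165 174 197 216 217 203 185]
 [196 141 101 123 148 159 162 163 163 163 163 163 164 164 164 164 164 164
  164 164 164 165 173 196 215 214 190 148]
 [195 140  97 119 147 159 163 163 163 163 164 164 164 164 164 164 164 165
  165 165 164 165 173 195 214 215 190 137]
 [195 141  94 117 145 159 163 164 164 164 164 164 164 164 164 164 165 165
  165 165 165 165 170 189 210 215 194 140]
 [196 141  93 114 144 159 163 164 163 163 163 163 163 163 163 163 163 163
  164 163 162 161 165 182 205 213 194 141]
 [196 143  93 113 144 160 162 160 156 153 152 151 151 151 151 151 151 151
  151 150 148 148 156 175 200 212 194 141]
 [198 148  97 113 143 158 157 146 134 125 120 118 117 116 116 116 116 116
  11
[... 814 characters left out ...]

  166 166 167 168 168 175 198 219 227 229]
 [219 196 143 105 128 153 164 167 168 167 168 167 168 168 168 168 168 168
  168 168 169 169 169 175 195 217 226 229]
 [219 196 143 100 123 151 164 168 168 168 168 168 168 168 169 168 168 169
  169 168 169 168 169 172 190 212 224 228]
 [219 196 142  97 120 150 164 168 168 169 169 169 169 169 169 169 169 169
  169 169 169 169 168 170 186 208 222 226]
 [219 196 142  95 117 148 164 168 168 168 169 169 169 170 170 169 170 169
  169 169 169 169 168 169 182 206 220 223]]
[ 0.608  -0.0275]
[ 0.5298 -0.0307]
[ 0.6108 -0.1494]
[ 0.5336 -0.1511]
scene pix of rib [288.70865794 215.58274179] yel [223.36315884 231.91150643]
cam [0.43296238 0.00557731 1.0265218 ]
```

Request:
step_arm(increments=[[[1,-28,-28,0,0,0,3.5],[1,-56,-56,0,0,0,7],[1,-84,-84,0,0,0,10.5],[1,-112,-112,0,0,0,14],[1,-140,-140,0,0,0,17.5],[1,-168,-168,0,0,0,21],[1,-196,-196,0,0,0,24.5],[1,-224,-224,0,0,0,28],[1,-252,-252,0,0,0,31.5],[1,-280,-280,0,0,0,35]]])

```text
t: 0.93
eef_pos: [0.4018, 0.2683, 0.2312]
tool_rot: [-0.0, 0.469, 0.883, -0.0]
contact_force: [1.4, -0.3, -0.1]
gripper_width: 1.0
grasp_force: 0.0
```

```bash
cat > go.py <<'E'
import sys
from h import *
from scipy.spatial.transform import Rotation as Ro
# go.py x y z yaw : increments to reach world TCP, tool down, tool y at yaw deg
x,y,z,w=map(float,sys.argv[1:5]); o=bot.get_obs(); R=Ro.from_quat(np.roll(o['tool_rot'],-1))
w=np.radians(w); ty=np.array([np.cos(w),np.sin(w),0]); tz=np.array([0,0,-1.]); T=Ro.from_matrix(np.c_[np.cross(ty,tz),ty,tz])
print(o['t'],o['eef_pos'].round(4),o['contact_force'].round(1),'d mm',(R.inv().apply(np.array([x,y,z])-o['eef_pos'])*1000).round(1),'rot',(np.degrees((R.inv()*T).as_rotvec())).round(2))
E
python3 go.py .563 -.089 .2 1.8; python3 -c "
from h import *
t=load('t0')
for v in (245,250,255,259,265): print(v,ray(t,290,v,0).round(3),ray(t,290,v,.03).round(3))"
```

```text
0.9333 [0.4018 0.2683 0.2312] [ 1.4 -0.3 -0.1] d mm [-386.2  -66.9   31.1] rot [-2.000e-02 -1.000e-02  3.231e+01]
245 [ 0.389 -0.088  0.   ] [ 0.391 -0.085  0.03 ]
250 [ 0.376 -0.088  0.   ] [ 0.378 -0.085  0.03 ]
255 [ 0.363 -0.087  0.   ] [ 0.365 -0.084  0.03 ]
259 [ 0.352 -0.087  0.   ] [ 0.355 -0.084  0.03 ]
265 [ 0.337 -0.086  0.   ] [ 0.34  -0.083  0.03 ]
```

Request:
step_arm(increments=[[[1,-39,-7,3,0,0,3.2],[1,-78,-14,6,0,0,6.5],[1,-116,-20,9,0,0,9.7],[1,-154,-27,12,0,0,13],[1,-193,-33,15,0,0,16.2],[1,-232,-40,19,0,0,19.4],[1,-270,-47,22,0,0,22.6],[1,-309,-54,25,0,0,26],[1,-348,-60,28,0,0,29],[1,-386,-67,31,0,0,32.3]]])

```text
t: 1.77
eef_pos: [0.5641, -0.0881, 0.2]
tool_rot: [-0.0, 0.696, 0.718, -0.0]
contact_force: [1.0, 0.0, -0.4]
gripper_width: 0.998
grasp_force: 0.0
```

```bash
python3 go.py .563 -.089 .12 1.8; python3 -c "
from h import *
w=snap('wrist','w0');cv2.imwrite('pics/w0b.png',cv2.resize(w['image'][:,:,::-1],(800,600)))
print(proj(w,[.563,-.089,.07]),proj(w,[.563-.05,-.0905,.054]))"
```

```text
1.7667 [ 0.5641 -0.0881  0.2   ] [ 1.   0.  -0.4] d mm [-0.9 -1.1 80. ] rot [-0.01 -0.01  0.04]
[255.01694629 183.71013687] [207.3172186  179.81231454]
```

View pics/w0b.png

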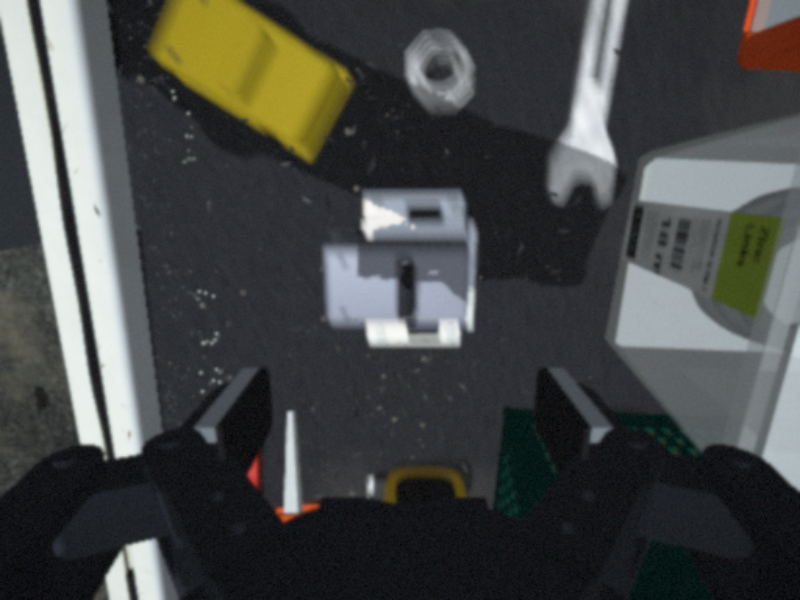

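The wrist view shows the rib at 800-scale (406,287), which is about (260,184) in the full image. My estimate projects to (255,184), so I'll recheck x with a colour mask.

Run:
```python
from h import *
w=load('w0');t=load('t0')
g=cv2.cvtColor(w['image'],cv2.COLOR_RGB2GRAY).astype(int)
print(g[174,200:312].tolist());print(g[178,250:272].tolist(),g[190,250:272].tolist())
print(g[160:212:2,260].tolist())
for p in [(255,184),(260,184)]: print(ray(w,*p,.07).round(4))
for u in (207,): print(ray(w,u,182,.054).round(4))
m=((g<60)*255).astype(np.uint8); m[:160]=0;m[210:]=0;m[:,:245]=0;m[:,275:]=0
n,l,st,ce=cv2.connectedComponentsWithStats(m);print(st,ce)
i=[i for i in range(1,n) if 60<st[i,4]<400][0]; print(ray(w,*ce[i],.07).round(4))
# triangulate w / top
def P(c): return c['camera_matrix']@np.c_[c['R'],c['t']]
X=cv2.triangulatePoints(P(w),P(t),np.array(ce[i],float),np.array([290.1,176.8]));print((X[:3]/X[3]).ravel().round(4))
print('cam',(-w['R'].T@w['t']).round(3))
```

```text
[52, 51, 49, 49, 51, 59, 69, 95, 124, 150, 169, 178, 186, 190, 190, 190, 188, 189, 190, 188, 188, 186, 189, 186, 189, 192, 190, 180, 158, 130, 110, 103, 96, 95, 99, 98, 98, 96, 98, 99, 97, 100, 103, 99, 99, 96, 98, 98, 96, 97, 97, 94, 86, 76, 66, 61, 53, 44, 35, 26, 20, 25, 25, 36, 48, 59, 76, 88, 95, 96, 98, 97, 100, 107, 123, 136, 140, 144, 144, 136, 122, 102, 102, 99, 99, 98, 99, 99, 96, 99, 97, 95, 97, 98, 99, 101, 93, 95, 100, 115, 130, 144, 143, 128, 98, 61, 34, 33, 28, 31, 28, 30]
[147, 140, 128, 113, 93, 69, 45, 27, 21, 29, 24, 28, 26, 32, 41, 61, 75, 86, 95, 99, 101, 99] [180, 173, 162, 140, 111, 83, 61, 53, 52, 51, 50, 46, 43, 46, 53, 77, 107, 137, 154, 169, 174, 175]
[77, 75, 69, 77, 77, 34, 24, 20, 23, 24, 26, 27, 35, 52, 43, 50, 46, 49, 46, 45, 46, 68, 84, 98, 131, 169]
[ 0.563  -0.0893  0.07  ]
[ 0.5679 -0.0891  0.07  ]
[ 0.5126 -0.0929  0.054 ]
[[     0      0    512    384 196325]
 [   255    167     11     35    283]] [[255.49337069 191.51057176]
 [260.09893993 184.16607774]]
[ 0.5681 -0.0893  0.07  ]
[ 0.5662 -0.0906  0.0586]
cam [ 0.563 -0.02   0.342]
```

Request:
step_arm(increments=[[[0,-2,3,20,0,0,0],[0,-2,3,50,0,0,0],[0,-2,3,80,0,0,0],[0,-2,3,105,0,0,0],[0,-2,3,125,0,0,0],[0,-2,3,135,0,0,0],[0,-2,3,141,0,0,0],[0,-2,3,141,0,0,0]]], force=40)

```text
t: 2.48
eef_pos: [0.5662, -0.0882, 0.0586]
tool_rot: [-0.001, 0.695, 0.719, -0.001]
contact_force: [0.7, 0.5, -0.4]
gripper_width: 0.502
grasp_force: 0.0
```

Request:
step_arm(increments=[[[-0.3,0,0,0,0,0,0],[-0.6,0,0,0,0,0,0],[-1,0,0,0,0,0,0],[-1,0,0,0,0,0,0],[-1,0,0,0,0,0,0],[-1,0,0,0,0,0,0],[-1,0,0,0,0,0,0]]], force=40)

```text
t: 3.07
eef_pos: [0.5661, -0.0884, 0.0602]
tool_rot: [-0.0, 0.695, 0.719, -0.0]
contact_force: [-6.1, -0.1, 6.8]
gripper_width: 0.128
grasp_force: 42.2
```

```bash
python3 go.py .463 -.093 .059 1.8; python3 -c "
from h import *
s=snap('scene','s1');cv2.imwrite('pics/s1b.png',cv2.resize(s['image'][150:290,190:370,::-1],(720,560)))"
```

```text
3.0667 [ 0.5661 -0.0884  0.0602] [-6.1 -0.1  6.8] d mm [  -1.1 -103.2    1.3] rot [-0.04 -0.03  0.15]
```

View pics/s1b.png

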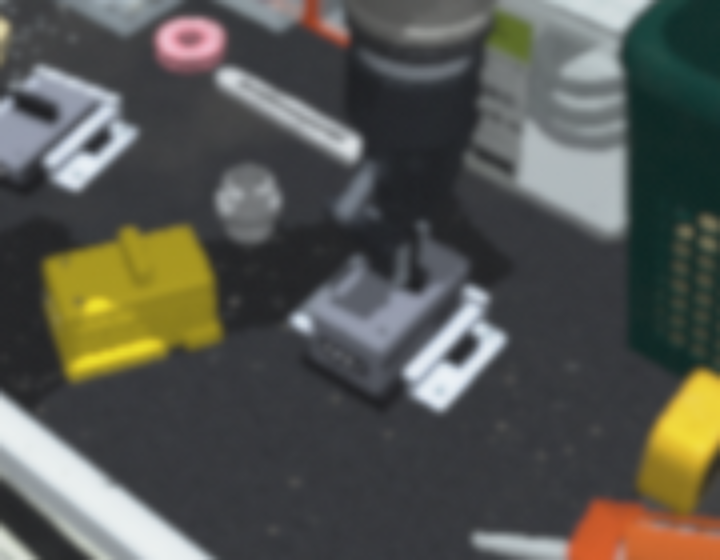

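The crop shows both fingers around the black rib at crop (405,265), with a width of about 11 mm and 42 N of grip. The neighbouring objects haven't moved. Now I'll pull along -y of the tool.

Request:
step_arm(increments=[[[-1,0,-2,-1,0,0,0],[-1,0,-5,-1,0,0,0],[-1,0,-9,-1,0,0,0],[-1,0,-13,-1,0,0,0],[-1,0,-18,-1,0,0,0],[-1,0,-24,-1,0,0,0],[-1,0,-30,-1,0,0,0],[-1,0,-36,-1,0,0,0],[-1,0,-40,-1,0,0,0],[-1,0,-40,-1,0,0,0]]], force=60)

```text
t: 3.95
eef_pos: [0.525, -0.0898, 0.0603]
tool_rot: [-0.001, 0.695, 0.719, -0.001]
contact_force: [-1.8, -0.9, 0.7]
gripper_width: 0.117
grasp_force: 59.8
```

```bash
python3 go.py .461 -.0917 .060 1.8; python3 -c "
from h import *
s=snap('scene','s2');cv2.imwrite('pics/s2b.png',cv2.resize(s['image'][150:290,190:370,::-1],(720,560)))"
```

```text
3.95 [ 0.525  -0.0898  0.0603] [-1.8 -0.9  0.7] d mm [  0.3 -64.    0.4] rot [-0.11 -0.03  0.13]
```

View pics/s2b.png

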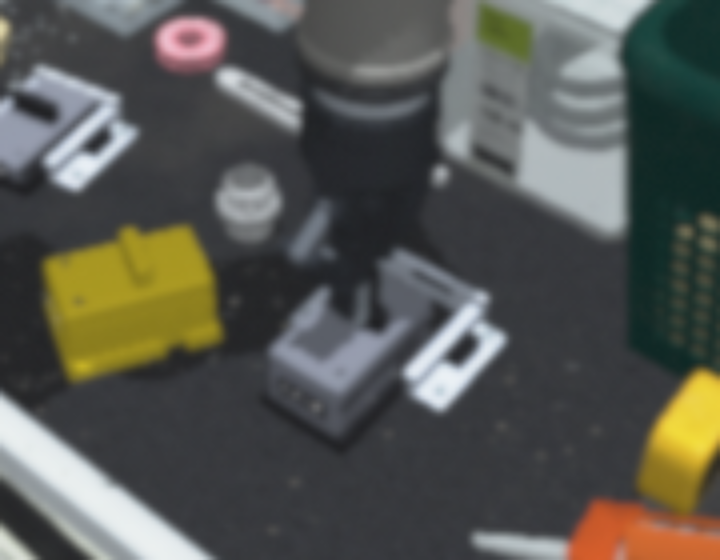

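The pack (front face at about (310,390) in the crop) is level and roughly 40 mm out between the rails, so it's past the catches. I'll keep pulling.

Request:
step_arm(increments=[[[-1,0,-5,0,0,0,0],[-1,0,-12,0,0,0,0],[-1,0,-20,0,0,0,0],[-1,0,-29,0,0,0,0],[-1,0,-38,0,0,0,0],[-1,0,-47,0,0,0,0],[-1,0,-55,0,0,0,0],[-1,0,-61,0,0,0,0],[-1,0,-64,0,0,0,0],[-1,0,-64,0,0,0,0]]])

```text
t: 4.83
eef_pos: [0.4615, -0.0918, 0.0603]
tool_rot: [-0.001, 0.695, 0.719, -0.0]
contact_force: [-2.4, -0.7, 1.8]
gripper_width: 0.117
grasp_force: 59.8
```

```bash
python3 go.py .461 -.0917 .060 1.8; python3 -c "
from h import *
s=snap('scene','s3');cv2.imwrite('pics/s3b.png',cv2.resize(s['image'][150:290,190:370,::-1],(720,560)))"
```

```text
4.8333 [ 0.4615 -0.0918  0.0603] [-2.4 -0.7  1.8] d mm [ 0.2 -0.5  0.3] rot [-0.08 -0.03  0.15]
```

View pics/s3b.png

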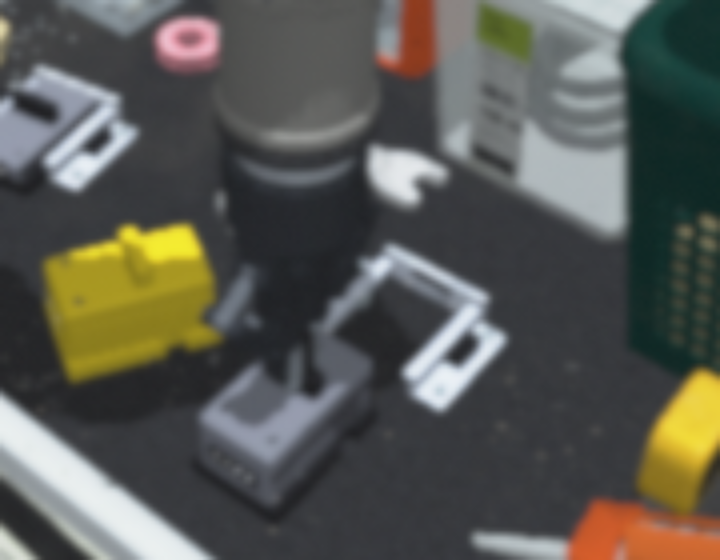

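The pack is fully out and upright in front of the mouth. Next I'll open the fingers part way and lift.

Request:
step_arm(increments=[[[-0.5,0,0,0,0,0,0],[-0.2,0,0,0,0,0,0],[0,0,0,0,0,0,0],[0,0,0,0,0,0,0],[0,0,0,-10,0,0,0],[0,0,0,-30,0,0,0],[0,0,0,-60,0,0,0],[0,0,0,-95,0,0,0],[0,0,0,-130,0,0,0],[0,0,0,-130,0,0,0]]])

```text
t: 5.72
eef_pos: [0.4664, -0.0929, 0.1966]
tool_rot: [0.003, 0.695, 0.719, 0.004]
contact_force: [1.8, -0.4, -0.0]
gripper_width: 0.495
grasp_force: 0.0
```

```bash
python3 -c "
from h import *
w=snap('wrist','w1');s=snap('scene','s4')
a=cv2.resize(w['image'][:,:,::-1],(440,330));b=cv2.resize(s['image'][150:290,190:370,::-1],(360,280))
b=cv2.copyMakeBorder(b,0,50,0,0,0);cv2.imwrite('pics/f.png',np.hstack([a,b]))
g=cv2.cvtColor(w['image'],cv2.COLOR_RGB2GRAY);m=((g<60)*255).astype(np.uint8);p=proj(w,[.4615,-.0918,.07]);print(p)
"; python3 go.py .4615 -.0918 .19 1.8
```

```text
[249.7462143  182.48938174]
5.8167 [ 0.4639 -0.0918  0.1922] [ 0.6  0.3 -0. ] d mm [ 0.1 -2.4  2.2] rot [ 0.23 -0.05  0.18]
```

View pics/f.png

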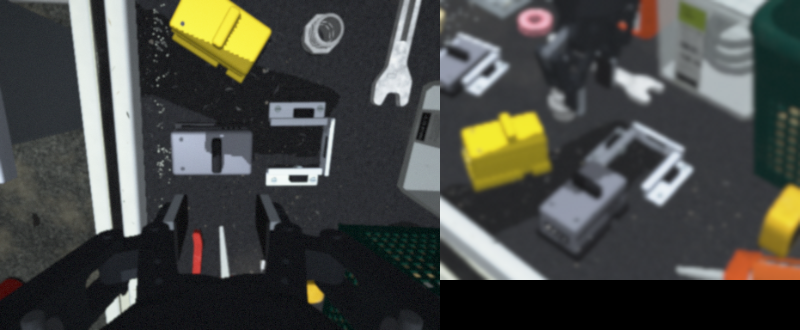

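The wrist and scene views show the pack upright at (212,152), lined up with its holder and clear of the mouth by about 30 mm. The gripper is free and the slim pack is still in place. I'll hand in.

```bash
python3 -c "
from station import bot
print(bot.hand_in())"
```

```text
the job is handed in; nothing more can be done
None
```

I pulled the tall pack straight out of its holder and left it standing upright about 30 mm in front of the mouth. The slim pack and the other things looked undisturbed in the last pictures; the job was handed in at about 5.8 s, and the verdict was not shown.

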